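# Earth the cell box, try its cover, free the catch if it holds, and keep the cover open

### The arm

A 7-joint arm with a two-finger parallel gripper is mounted at the origin on a cart in front of the work surface, level with it; the furniture and walls round the work are solid. World frame = base frame: x ahead of the robot, y to its left, z up, the work surface at z = 0. Lengths are in mm, angles in rad, forces in N, time in s.
With the tool pointing down it reaches from about 350 to 900 mm from the base axis. Payload 8.1 kg.
Tool frame: the origin (TCP) lies on the mounting face of the last link; the fingertips stand 173 mm ahead of it and the grasp point (between the pads) lies 155 mm ahead of it; x points along the fingers, z is the direction in which the jaws open and shut, and the axes are right-handed (so a half turn about x gives the same grasp; the last joint's range is limited). The gripper opens to 85 mm and grips with 20 to 120 N. Pads are 22 mm wide; open, the fingers measure 114 mm over their backs; the gripper's body (76 mm by 85 mm) begins 54 mm behind the grasp point. The pads swing forward as they close: fully open they stand 13 mm farther back than shut.
Start: joints at [1.092, 0.434, 0.025, 1.573, -0.012, 1.134, -0.075], TCP at [229.362, -581.4, 404.723] pointing down, gripper open.
Joint ranges: [-2.62, 2.62], [-0.44, 2.09], [-1.27, 1.32], [0.08, 2.57], [-1.32, 4.46], [0.12, 2], [-2.74, 2.74]. Speed limits (rad/s): [2.22, 2.22, 3.01, 3.01, 3.14, 3.14, 3.14].

### API

Orientations are given as a unit quaternion [x, y, z, w].
In Python, from cell import bot, vision gives the robot as it stands. The module is installed in compiled form; this text tells all that it offers.
- The arm moves only by the shell command python3 -m handwheel 'ROWS' [OPENING] [FORCE]. ROWS is JSON, a list of rows, each an object with "offset": the shift along the tool's x, y, z in m, a list of three; "rot": the turn, a rotation vector about the tool's x, y, z in rad, a list of three. In form: [{"offset": [dx, dy, dz], "rot": [ax, ay, az]}, ...]. A call has 1 to 20 rows; each row is the pose to reach, as a shift and turn from the pose measured when the call began, along the tool's axes at that moment; what a row does not reach only later rows make up. A row lasts 1/8 s, in which the tool goes at most 62.5 mm and 10.7 degrees, less where a joint would pass 70% of its speed; a pose out of reach is approached as far as the arm can. A call with a gripper value outside its range is refused whole. OPENING is the finger opening in m, from 0 to 0.0854, set as the call begins (- or left out, the last holds). The fingers move at their own pace and stop on an object; FORCE is the grip in N (left out, the last holds). Time passes only in rows, so rows that repeat a pose let the fingers close. It gives the time, the measured TCP pose, the force and the opening at its end, in the units of the state.
- bot.state(): the state, without advancing time (a new reading comes with each control period).
- vision.grab_frame(name): name is "scene" or "side" or "wrist"; returns a dict with "pixels" (384x512x3 uint8, red, green, blue), "vertical_fov" (degrees; the focal length in pixels is half the picture's height over the tangent of half this angle, whatever the lens; pixels are square), "cx", "cy" (the principal point, pixels), "view" (4x4, takes a point from world to camera coordinates); the wrist camera has in their place "tool_from_camera" (4x4, takes a point from camera to tool coordinates, whose origin is the TCP and whose axes are the tool frame's). Camera axes: x right, y up, looking along -z (the intrinsics and any distortion apply to the point x, -y, -z); pixel columns grow to the right and rows downward; lengths in mm; the calibration is good to about 2 mm. A picture is of the moment at which its call begins: read the wrist's pose just before it. There is no depth.
- bot.finish_job(): hands the job in, once; it reports no verdict.
The state is a dict: "t": time; "joint_pos": joint angles; "qvel": joint speeds; "tau": joint torques, N m; "ee_pos": TCP position; "ee_rot": TCP orientation; "force": force on the tool from outside, world axes, zero at the start; "ft_torque": the same for the moment, N m; "grip_width": finger opening in mm.
Only numpy, scipy, OpenCV 4.12 (cv2) and the standard library are available. Lean on these libraries where they do the work, as an engineer would, in place of code of your own. Each camera call takes 0.05 s, during which the arm holds its last target. There are 200 camera calls.

### The job

Take the earthing pin from its holder, push it fully home in the terminal on top of the cell box and let go of it. Only then try the box's cover by lifting its tab: if it stops after a few millimetres on its hidden catch, leave it sitting ajar, push the release slide all the way away from the cover and let it spring back (never push the release before trying the cover). Raise the cover by its tab to about 45 degrees and finish while still holding it there, the pin still home, the beaker and the cream-capped bottle undisturbed.

Things in the scene. Friction and masses are not known exactly. Their poses are not given: they have to be found in the camera images.
- box: Fixed grey cell box, 150 (x) x 240 (y) x 80 mm high; origin at the centre of its underside, z up, front to -x; place and yaw vary. Right (y -120 to -25 mm): flat deck, top 80 mm high, terminal at the back, release slide at the front. Left (y -16 to +115 mm): aluminium cover, its top also 80 mm high.
- terminal_mouth (a point): Centre of the mouth of the terminal opening, at box (40, -75, 83) mm: the upper face of a steel collar (22 mm outside, 11 mm bore, 3 mm high) over a vertical round hole 8 mm wide with a small lead-in, 37 mm deep below the mouth. z up.
- pin: Loose earthing pin, 35 g, upright in the middle hole of its holder. Origin at its tip, z along it to the handle: steel shaft 6 mm diameter, tapered tip, from 0 to 28 mm; black round handle 13 mm diameter, flat shoulder, from 28 to 70 mm, then a 3 mm cap. Home in the terminal its shoulder rests on the collar, its origin 28 mm below terminal_mouth.
- holder: Fixed grey plastic block 50 x 90 x 34 mm with three 8 mm holes in a row along its y, 28 mm apart; the pin's shoulder rests on its top at the middle hole, the other two are empty. Origin at the centre of its underside.
- cover (a joint): Cover angle in rad: 0 shut, grows as its front rises, stop at 1.2; hinged at its back. Spring and friction hinge: let go below 0.1 it stays ajar, let go higher it falls. A hidden catch may hold it: then the tab rises only about 6 mm (0.045 to 0.06 rad) and stops hard (tug with 10 to 20 N). If free it follows with 2 to 6 N.
- cover_hinge (a point): A point on the cover's hinge axis, level with the tab in y, at box (67, 54.5, 74) mm. The axis runs along the box's y.
- tab: Black upright lifting tab on the front of the cover's top: 24 mm (x) x 12 mm (y) x 34 mm tall. Origin at the centre of its foot, on the cover's top, z along the tab; it turns with the cover. Pinch it across its 12 mm (along y, the direction of the hinge axis), so that it can pivot between the fingers.
- tab_grip (a point): Point on the tab's middle, 22 mm above its foot; with the cover shut at box (-55, 54.5, 102) mm.
- release (a joint): Travel of the release slide in m: 0 at rest, 0.014 at its stop, growing towards the box's -y (away from the cover). A spring of about 1 to 3.5 N returns it. Pushed over 10 mm it draws the catch back, and the catch stays back; at rest it looks the same whether the cover is caught or not.
- release_grip (a point): Point in the black release stud, 22 mm above its foot on the deck, at rest at box (-46, -68, 102.5) mm. The stud is 14 mm (x) x 16 mm (y) x 30 mm tall.
- beaker: Small clear beaker, 56 mm wide, 76 mm tall, a bystander to leave alone. Origin at the centre of its foot.
- cream_bottle: Clear bottle with a cream cap, 66 x 66 x 125 mm, a bystander to leave alone. Origin at the centre of its foot.

How it is judged:
By the outcome, as a careful person would: the job done as asked, in the order asked, and still so for the second after the job is handed in, while the arm keeps its last pose, push and grip.
It also fails if it takes over 64 s, if anything falls off the work surface, if the arm or the gripper's body presses on something with over 40 N, if the wrist force passes 120 N, or if a joint passes its speed limit or range.

## Working session

There is one attempt and no reset: what is moved stays moved. The work goes in short steps, Python scripts to look and compute and a shell command to move; the robot and the scene stay as the last step left them, time stands still between calls to the robot, and variables do not carry over. Pictures are saved under pics/ and viewed, about 8 in all and at most 12, crops included, and the job is handed in when it is done.

```bash
mkdir -p pics; cat > h.py <<'E'
import numpy as np, cv2
from cell import bot, vision
from scipy.spatial.transform import Rotation as R
def grab(n):
    s=bot.state(); f=vision.grab_frame(n); p=f["pixels"]
    K=p.shape[0]/2/np.tan(np.radians(f["vertical_fov"])/2)
    if "view" in f: W=np.linalg.inv(np.array(f["view"]))
    else:
        T=np.eye(4);T[:3,:3]=R.from_quat(s["ee_rot"]).as_matrix();T[:3,3]=s["ee_pos"];W=T@np.array(f["tool_from_camera"])
    return dict(p=p,K=K,cx=f["cx"],cy=f["cy"],W=W,extra={k:v for k,v in f.items() if k not in("pixels",)})
def save(f,name): cv2.imwrite("pics/"+name,cv2.cvtColor(f["p"],cv2.COLOR_RGB2BGR))
def ray(f,u,v):
    d=np.array([(u-f["cx"])/f["K"],-(v-f["cy"])/f["K"],-1.]);d=f["W"][:3,:3]@d
    return f["W"][:3,3],d/np.linalg.norm(d)
def plane(f,u,v,z):
    o,d=ray(f,u,v);return o+d*(z-o[2])/d[2]
def proj(f,P):
    q=np.linalg.inv(f["W"])@np.append(P,1);return np.array([f["cx"]-f["K"]*q[0]/q[2],f["cy"]+f["K"]*q[1]/q[2]])
def tri(rs):
    A=sum(np.eye(3)-np.outer(d,d) for o,d in rs);b=sum((np.eye(3)-np.outer(d,d))@o for o,d in rs);return np.linalg.solve(A,b)
def local(P,grasp=155):
    "shift (tool axes, m) that brings grasp point to world P"
    s=bot.state();M=R.from_quat(s["ee_rot"]).as_matrix();g=np.array(s["ee_pos"])+M[:,0]*grasp
    return (M.T@(np.array(P)-g)/1000).round(4)
E
python3 - <<'E'
from h import *
import pickle
s=bot.state();print(s);print(R.from_quat(s["ee_rot"]).as_matrix().round(3))
fs={}
for n in("scene","side","wrist"):
    f=grab(n);fs[n]=f;save(f,n+"0.png");print(n,f["extra"],f["K"])
pickle.dump(fs,open("f0.pkl","wb"))
im=[cv2.imread(f"pics/{n}0.png") for n in fs]
E
```

```text
{'t': 0.0, 'joint_pos': array([ 1.09240407,  0.43522494,  0.02495627,  1.57413245, -0.01161288,
        1.13397239, -0.07514024]), 'qvel': array([-3.29754778e-04, -9.80448860e-04, -3.23037528e-05, -2.84878204e-03,
        1.78354277e-03, -2.07817095e-04, -1.91529086e-03]), 'tau': array([-6.60014630e-04, -6.70468783e+01,  1.02449130e+00, -3.16217780e+01,
        1.54732307e-02,  1.24171469e-02, -1.63049725e-05]), 'ee_pos': array([ 229.27188821, -581.16932207,  403.91065122]), 'ee_rot': array([ 0.39811167,  0.58506467, -0.39755389,  0.58408675]), 'force': array([-0.67292659,  0.69669436,  0.45700435]), 'ft_torque': array([-0.01958442, -0.02113644, -0.00840842]), 'grip_width': 85.52947220151604}
[[-0.001  0.93   0.367]
 [ 0.001  0.367 -0.93 ]
 [-1.    -0.    -0.002]]
scene {'vertical_fov': 56.312699018672774, 'cx': 257.3913802479718, 'cy': 193.50032140126328, 'view': array([[-4.45917026e-01, -8.95000204e-01, -1.15169348e-02,
         2.32768533e+02],
       [ 4.39574819e-01, -2.30182098e-01,  8.68210907e-01,
        -3.47428533e+02],
       [-7.79699932e-01,  3.82087472e-01,  4.96061670
[... 371 characters left out ...]
22373e-01,
        -1.30097960e+02],
       [-1.63940810e-01, -7.46298198e-01,  6.45106511e-01,
        -1.02769288e+03],
       [ 0.00000000e+00,  0.00000000e+00,  0.00000000e+00,
         1.00000000e+00]])} 432.9314293208073
wrist {'vertical_fov': 61.343424178661046, 'cx': 253.5981869073227, 'cy': 199.10133219883375, 'tool_from_camera': array([[-1.79422422e-03,  3.27889584e-01, -9.44714349e-01,
         3.13578295e+01],
       [ 1.31265582e-03,  9.44715828e-01,  3.27887604e-01,
         8.53468461e+01],
       [ 9.99997529e-01, -6.51780903e-04, -2.12543819e-03,
         5.45386490e-02],
       [ 0.00000000e+00,  0.00000000e+00,  0.00000000e+00,
         1.00000000e+00]])} 323.7288330156931
```

View pics/scene0.png

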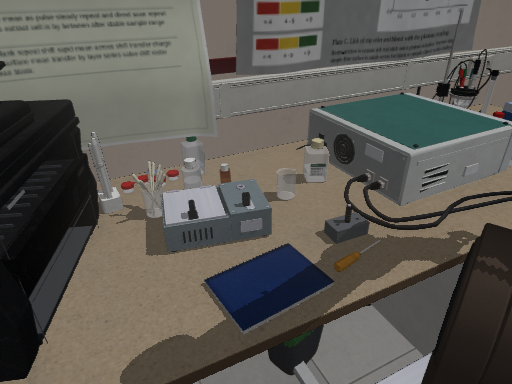

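View pics/side0.png

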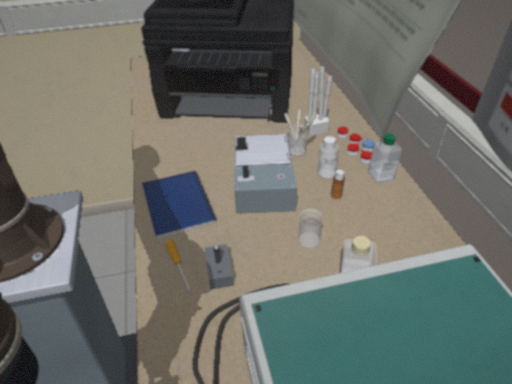

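Scene view: tab at about (193,210), stud (246,199), holder (346,230) with pin (348,213), beaker (286,184). Side view: tab (242,146), stud (246,172), pin (216,250), box front lid corners visible. I'll triangulate these roughly and enlarge both views.

```bash
python3 - <<'E'
from h import *
import pickle
fs=pickle.load(open("f0.pkl","rb"))
a=fs["scene"];b=fs["side"]
for n,p,q in(("tab",(193,210),(242,146)),("stud",(246,199),(246,172)),("pin",(348,213),(216,250)),("beaker",(286,184),(310,228)),("bottlecap",(317,146),(361,243))):
    print(n,tri([ray(a,*p),ray(b,*q)]).round(1))
c=lambda f,x,y,w,h,s:cv2.resize(cv2.cvtColor(f["p"][y:y+h,x:x+w],cv2.COLOR_RGB2BGR),None,fx=s,fy=s,interpolation=cv2.INTER_CUBIC)
A=c(a,155,160,115,90,5);B=c(b,225,125,80,90,5);C=c(a,315,195,65,50,5);D=c(b,195,230,50,62,5)
o=np.zeros((600,800,3),np.uint8)
def put(i,x,y):
    h=min(i.shape[0],600-y);w=min(i.shape[1],800-x);o[y:y+h,x:x+w]=i[:h,:w]
put(cv2.resize(A,None,fx=.8,fy=.8),0,0);put(cv2.resize(B,None,fx=.8,fy=.8),470,0);put(cv2.resize(C,None,fx=.8,fy=.8),0,370);put(cv2.resize(D,None,fx=.8,fy=.8),470,370)
cv2.imwrite("pics/crop1.png",o)
E
```

```text
tab [592.8 119.8  89. ]
stud [577.6  -0.   93.3]
pin [ 466.6 -203.9   59.7]
beaker [ 687.8 -171.1   37.6]
bottlecap [ 742.7 -303.6  108.1]
```

View pics/crop1.png

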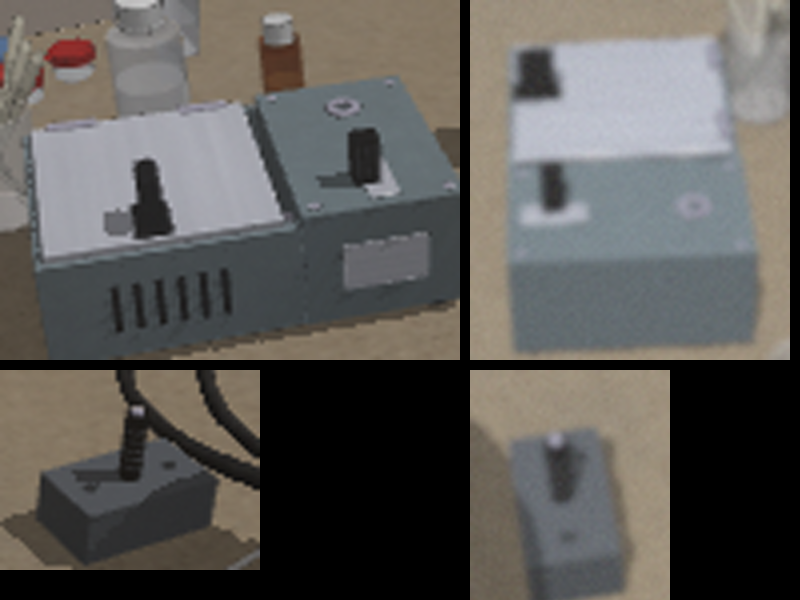

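```bash
python3 - <<'E'
from h import *
import pickle
fs=pickle.load(open("f0.pkl","rb"))
a=fs["scene"];b=fs["side"]
cap=tri([ray(a,349.25,205.25),ray(b,216.5,247)])
ter=tri([ray(a,240.75,186.75),ray(b,280.75,176.25)])
print("cap",cap.round(1),plane(a,349.25,205.25,78).round(1),plane(b,216.5,247,78).round(1))
print("ter",ter.round(1),plane(a,240.75,186.75,83).round(1),plane(b,280.75,176.25,83).round(1))
cn=tri([ray(a,382,160),ray(b,241,300)]);print("green corner",cn.round(0))
print("cable",plane(b,240,297,40).round(0),plane(b,200,330,40).round(0),plane(a,372,205,40).round(0))
# box top corners at z=80: deck front-right etc. (side)
for q in((352.5,145),(352.5,145)):pass
c=lambda x,y:(225+(x-470)/4,125+y/4)
for n,x,y in(("front-right",512,262),("back-right",757,252),("front-left",510,40)):print(n,plane(b,*c(x,y),80).round(1))
print(local([cap[0],cap[1],150]),local([cap[0],cap[1],249]))
E
```

```text
cap [ 469.4 -209.3   76.2] [ 467.  -207.2   78. ] [ 469.4 -210.9   78. ]
ter [659.6 -22.8  80.1] [653.7 -20.6  83. ] [659.  -25.7  83. ]
green corner [ 509. -364.  125.]
cable [ 496. -317.   40.] [ 410. -369.   40.] [ 489. -301.   40.]
front-right [541.5 -46.6  80. ]
back-right [684.9 -74.9  80. ]
front-left [585.8 188.2  80. ]
[ 0.0994  0.3599 -0.2576] [ 0.0004  0.3599 -0.2578]
```

```bash
python3 -m handwheel '[{"offset":[0,0.02,-0.014],"rot":[0.03,0,0]},{"offset":[0,0.06,-0.043],"rot":[0.09,0,0]},{"offset":[0,0.105,-0.075],"rot":[0.16,0,0]},{"offset":[0,0.15,-0.107],"rot":[0.23,0,0]},{"offset":[0,0.195,-0.14],"rot":[0.3,0,0]},{"offset":[0,0.24,-0.172],"rot":[0.37,0,0]},{"offset":[0,0.285,-0.204],"rot":[0.44,0,0]},{"offset":[0.01,0.325,-0.233],"rot":[0.51,0,0]},{"offset":[0.025,0.35,-0.251],"rot":[0.56,0,0]},{"offset":[0.04,0.36,-0.258],"rot":[0.57,0,0]},{"offset":[0.04,0.36,-0.258],"rot":[0.57,0,0]}]' 0.045
python3 - <<'E'
from h import *
import pickle
s=bot.state();print(s["joint_pos"].round(2));M=R.from_quat(s["ee_rot"]).as_matrix();print(M.round(3))
f=grab("wrist");pickle.dump(f,open("w1.pkl","wb"));save(f,"w1.png")
print(proj(f,[469.4,-209.3,79]),proj(f,[469.4,-209.3,34]),proj(f,np.array(s["ee_pos"])+M[:,0]*173))
E
```

```text
t: 1.52
ee_pos: [469.1, -209.1, 363.1]
ee_rot: [-0.545, -0.451, 0.546, -0.448]
force: [-0.5, -0.1, 0.3]
grip_width: 45.1
[ 0.37  0.3  -0.07  1.89  0.02  0.95 -1.47]
[[-0.003  0.981 -0.191]
 [ 0.002 -0.191 -0.982]
 [-1.    -0.003 -0.001]]
[253.96151205 195.04379386] [253.89335606 180.01968687] [253.57901546 267.69199476]
```

View pics/w1.png

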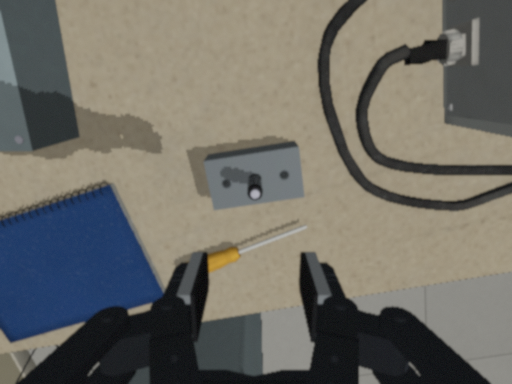

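Wrist view: pin cap at (255,193) against a predicted (254,195); holder holes at (227,184) and (285,175). The estimate is within about 1–2 mm, so I'll descend and grasp.

```bash
python3 -m handwheel '[{"offset":[0.02,0.001,0.001],"rot":[0,0,0]},{"offset":[0.055,0.001,0.001],"rot":[0,0,0]},{"offset":[0.09,0.001,0.001],"rot":[0,0,0]},{"offset":[0.12,0.001,0.001],"rot":[0,0,0]},{"offset":[0.142,0.001,0.001],"rot":[0,0,0]},{"offset":[0.148,0.001,0.001],"rot":[0,0,0]},{"offset":[0.148,0.001,0.001],"rot":[0,0,0]}]' 0.045
python3 -m handwheel '[{"offset":[0,0,0],"rot":[0,0,0]},{"offset":[0,0,0],"rot":[0,0,0]},{"offset":[0,0,0],"rot":[0,0,0]},{"offset":[0,0,0],"rot":[0,0,0]},{"offset":[0,0,0],"rot":[0,0,0]}]' 0 40
```

```text
t: 2.45
ee_pos: [469.2, -212.2, 216.3]
ee_rot: [-0.546, -0.449, 0.547, -0.448]
force: [-0.3, -0.4, 0.7]
grip_width: 44.9
t: 3.08
ee_pos: [469.7, -211.7, 217.2]
ee_rot: [-0.546, -0.449, 0.546, -0.449]
force: [-0.1, 3.3, 6.9]
grip_width: 11.7
```

```bash
python3 -m handwheel '[{"offset":[-0.015,0,0],"rot":[0,0,0]},{"offset":[-0.045,0,0],"rot":[0,0,0]},{"offset":[-0.085,0,0],"rot":[0,0,0]},{"offset":[-0.12,0.01,-0.014],"rot":[0,0,0]},{"offset":[-0.135,0.03,-0.044],"rot":[0,0,0]},{"offset":[-0.138,0.06,-0.088],"rot":[0,0,0]},{"offset":[-0.138,0.09,-0.132],"rot":[0,0,0]},{"offset":[-0.138,0.12,-0.176],"rot":[0,0,0]},{"offset":[-0.138,0.142,-0.208],"rot":[0,0,0]},{"offset":[-0.138,0.149,-0.219],"rot":[0,0,0]},{"offset":[-0.138,0.15,-0.2205],"rot":[0,0,0]},{"offset":[-0.138,0.15,-0.2205],"rot":[0,0,0]}]'
python3 - <<'E'
from h import *
import pickle
s=bot.state();M=R.from_quat(s["ee_rot"]).as_matrix();print(s["joint_pos"].round(2),s["ee_pos"],s["grip_width"]);print(M.round(4))
f=grab("wrist");pickle.dump(f,open("w2.pkl","wb"));save(f,"w2.png")
g=np.array(s["ee_pos"])+M[:,0]*155
print("tip pred",proj(f,g+M[:,0]*56),"collar pred",proj(f,[659,-24,83]), proj(f,g+M[:,0]*(g[2]-83)))
E
```

```text
t: 4.58
ee_pos: [658.9, -26.0, 355.6]
ee_rot: [-0.546, -0.449, 0.547, -0.449]
force: [-0.1, -0.1, 0.2]
grip_width: 12.0
[ 0.02  0.53 -0.1   1.53  0.06  1.08 -1.86] [658.93741996 -26.00211843 355.57397858] 11.964368096262994
[[-8.000e-04  9.808e-01 -1.952e-01]
 [-6.000e-04 -1.952e-01 -9.808e-01]
 [-1.000e+00 -7.000e-04  7.000e-04]]
tip pred [253.49972673 234.87706535] collar pred [250.66496042 201.43523731] [253.41090519 201.26309981]
```

View pics/w2.png

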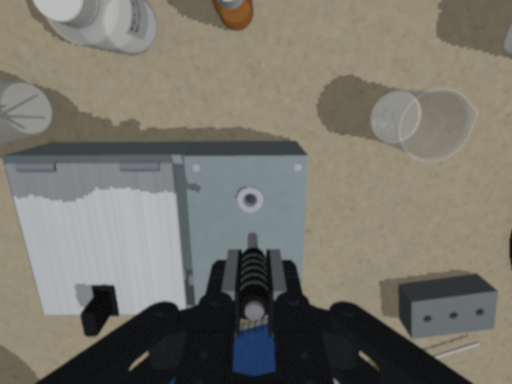

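Collar is at about (250,199.5) and the pin tip at (253,236). The cover's back edge is level in the image, so the yaw matches. Now I'll measure the collar and tip precisely.

```bash
python3 - <<'E'
from h import *
import pickle
f=pickle.load(open("w2.pkl","rb"));p=f["p"]
hsv=cv2.cvtColor(p,cv2.COLOR_RGB2HSV)
m=((hsv[...,1]<32)&(hsv[...,2]>120)).astype(np.uint8)
r=m[180:222,228:275];n,l,st,c=cv2.connectedComponentsWithStats(r)
i=1+np.argmax(st[1:,4]);ct=max(cv2.findContours((l==i).astype(np.uint8),0,1)[0],key=len)
e=cv2.fitEllipse(ct);print(st[i],e)
u,v=e[0][0]+228,e[0][1]+180;P=plane(f,u,v,83);print("collar",u,v,P)
print("shift",local([P[0],P[1],200]))
g=cv2.cvtColor(p,cv2.COLOR_RGB2GRAY);print(g[186:214,251]);print(g[200,236:266]);print(g[232:246:2,244:264])
# box corners of deck
# stud/deck back edge rows
E
```

```text
[   0    0   47   42 1841] ((23.0, 20.5), (48.18598937988281, 54.84817886352539), 90.0)
collar 251.0 200.5 [659.71678702 -24.41369     83.        ]
shift [ 0.0005  0.0006 -0.002 ]
[128 135 152 162 163 161 155 135 102  73  63  62  62  64  65  68  74  87
  97 111 132 150 158 161 159 155 148 140]
[136 148 157 159 162 160 148 130 113  96  76  66  62  62  63  65  67  72
  79  92 116 143 157 161 164 164 161 148 136 133]
[[133 133 134 133 129 123 118 111 109 111 116 123 129 131 133 134 134 134
  134 135]
 [133 133 132 125 111  93  86  83  81  80  83  92 108 125 132 133 134 134
  134 135]
 [132 134 128 115  96  83  82  80  79  78  79  81  95 113 127 131 133 134
  134 135]
 [133 131 125 111  90  82  80  80  80  76  78  80  92 110 125 134 135 135
  134 135]
 [132 131 126 109  91  83  81  82  80  79  76  80  90 106 124 134 135 133
  136 136]
 [131 133 126 111  90  82  80  80  80  79  75  78  86 105 123 134 133 134
  134 135]
 [134 133 126 111  91  83  80  81  78  78  74  73  81 101 123 134 136 136
  135 135]]
```

```bash
python3 -m handwheel '[{"offset":[0.01,0.0011,-0.0022],"rot":[0,0,0]},{"offset":[0.03,0.0011,-0.0022],"rot":[0,0,0]},{"offset":[0.045,0.0011,-0.0022],"rot":[0,0,0]},{"offset":[0.05,0.0011,-0.0022],"rot":[0,0,0]},{"offset":[0.05,0.0011,-0.0022],"rot":[0,0,0]},{"offset":[0.05,0.0011,-0.0022],"rot":[0,0,0]}]'
python3 - <<'E'
from h import *
import pickle
s=bot.state();M=R.from_quat(s["ee_rot"]).as_matrix();print(s["ee_pos"]);print(M.round(4))
f=grab("wrist");pickle.dump(f,open("w3.pkl","wb"))
g=np.array(s["ee_pos"])+M[:,0]*155
print("tip pred",proj(f,g+M[:,0]*56), proj(f,g+M[:,0]*(g[2]-83)))
im=cv2.cvtColor(f["p"][195:275,203:303],cv2.COLOR_RGB2BGR);cv2.imwrite("pics/w3.png",cv2.resize(im,None,fx=6,fy=6,interpolation=cv2.INTER_CUBIC))
E
```

```text
t: 5.38
ee_pos: [660.6, -24.2, 306.2]
ee_rot: [-0.547, -0.448, 0.547, -0.449]
force: [0.2, -0.4, -0.8]
grip_width: 11.5
[660.62244905 -24.18705416 306.22104462]
[[ 3.000e-04  9.807e-01 -1.954e-01]
 [-4.000e-04 -1.954e-01 -9.807e-01]
 [-1.000e+00  3.000e-04  4.000e-04]]
tip pred [253.50001592 234.87653242] [253.47847437 226.71751751]
```

View pics/w3.png

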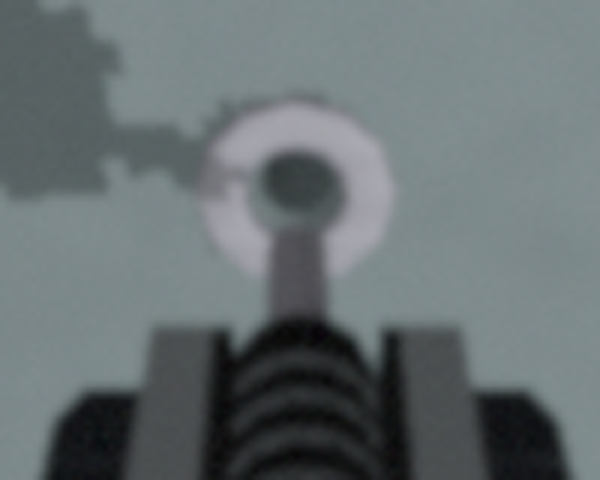

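Collar centre (252.5,226.7) and shaft column 252.7 coincide, so the pin is aligned. Inserting.

```bash
python3 -m handwheel '[{"offset":[0.006,0,0],"rot":[0,0,0]},{"offset":[0.012,0,0],"rot":[0,0,0]},{"offset":[0.018,0,0],"rot":[0,0,0]},{"offset":[0.024,0,0],"rot":[0,0,0]},{"offset":[0.030,0,0],"rot":[0,0,0]},{"offset":[0.035,0,0],"rot":[0,0,0]},{"offset":[0.035,0,0],"rot":[0,0,0]}]'
python3 -m handwheel '[{"offset":[0.003,0,0],"rot":[0,0,0]},{"offset":[0.006,0,0],"rot":[0,0,0]},{"offset":[0.008,0,0],"rot":[0,0,0]},{"offset":[0.008,0,0],"rot":[0,0,0]}]'
```

```text
t: 6.3
ee_pos: [660.5, -24.2, 270.7]
ee_rot: [-0.546, -0.448, 0.547, -0.449]
force: [0.6, 0.1, -0.6]
grip_width: 11.5
t: 6.8
ee_pos: [660.7, -24.3, 265.6]
ee_rot: [0.547, 0.448, -0.546, 0.449]
force: [-8.6, -0.7, 22.7]
grip_width: 12.0
```

```bash
python3 -m handwheel '[{"offset":[0,0,0],"rot":[0,0,0]},{"offset":[0,0,0],"rot":[0,0,0]},{"offset":[0,0,0],"rot":[0,0,0]},{"offset":[-0.01,0,0],"rot":[0,0,0]},{"offset":[-0.04,0,0],"rot":[0,0,0]},{"offset":[-0.075,0,0],"rot":[0,0,0]},{"offset":[-0.09,0,0],"rot":[0,0,0]},{"offset":[-0.09,0,0],"rot":[0,0,0]}]' 0.04
python3 - <<'E'
from h import *
import pickle
s=bot.state();M=R.from_quat(s["ee_rot"]).as_matrix();print(s["ee_pos"],s["joint_pos"].round(2));print(M.round(4))
f=grab("wrist");pickle.dump(f,open("w4.pkl","wb"));save(f,"w4.png")
b=grab("side");a=grab("scene");pickle.dump((a,b),open("s4.pkl","wb"))
# predicted box points, from terminal and yaw
yaw=-11.27*np.pi/180;Rz=np.array([[np.cos(yaw),-np.sin(yaw)],[np.sin(yaw),np.cos(yaw)]])
T=np.array([660.6,-24.2])-Rz@[40,-75]
for n,q in(("tab",(-55,54.5,114)),("stud",(-46,-68,110)),("pincap",(40,-75,128)),("collar",(40,-75,83)),("corner",(75,-120,80))):
    P=np.append(Rz@q[:2]+T,q[2]);print(n,P.round(1),[proj(x,P).round(1) for x in(f,a,b)])
c=lambda f,x,y,w,h:cv2.resize(cv2.cvtColor(f["p"][y:y+h,x:x+w],cv2.COLOR_RGB2BGR),None,fx=4,fy=4,interpolation=cv2.INTER_CUBIC)
o=np.zeros((600,800,3),np.uint8);o[:384,:512]=cv2.cvtColor(f["p"],cv2.COLOR_RGB2BGR)
o[384:600,:280]=c(a,215,160,70,54);o[240:600,520:800]=c(b,230,120,70,90);cv2.imwrite("pics/m4.png",o)
E
```

```text
t: 7.8
ee_pos: [660.8, -24.2, 356.6]
ee_rot: [0.548, 0.447, -0.546, 0.449]
force: [1.2, 0.3, -1.3]
grip_width: 40.0
[660.79094174 -24.1649617  356.61757725] [ 0.02  0.53 -0.1   1.53  0.06  1.08 -1.86]
[[ 3.900e-03  9.807e-01 -1.957e-01]
 [-5.000e-04 -1.957e-01 -9.807e-01]
 [-1.000e+00  3.900e-03 -3.000e-04]]
tab [592.7 121.4 114. ] [array([ 91.3, 327.4]), array([191.6, 200.9]), array([241.7, 137.3])]
stud [ 5.776e+02 -5.000e-01  1.100e+02] [array([244.8, 314.7]), array([246. , 192.6]), array([245.8, 166.7])]
pincap [660.6 -24.2 128. ] [array([253.7, 224.9]), array([240.3, 169. ]), array([281.5, 161.1])]
collar [660.6 -24.2  83. ] [array([253.6, 202.3]), array([240.9, 185.2]), array([281.2, 175.8])]
corner [686.1 -75.2  80. ] [array([312.2, 158.1]), array([254.8, 177.8]), array([297.3, 188. ])]
```

View pics/m4.png

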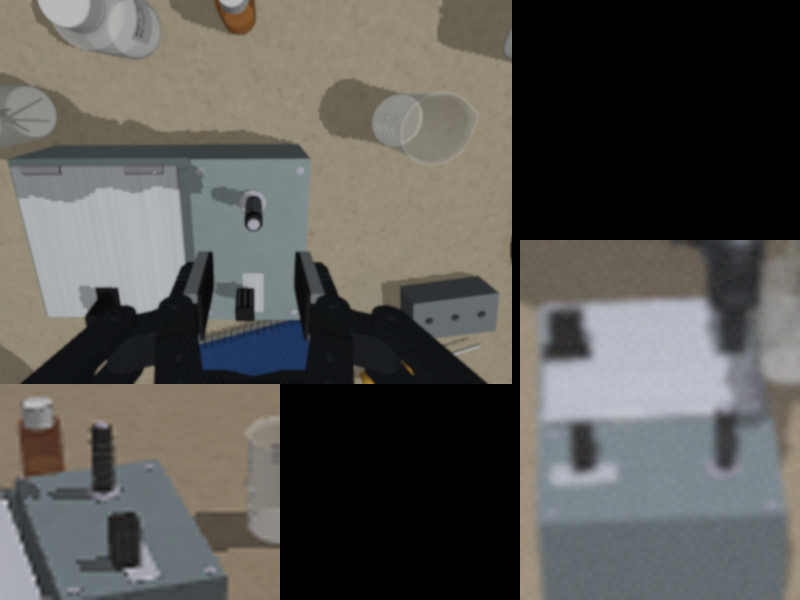

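Wrist view: pin cap at (254,225) matches the home prediction (253.7,224.9). The stud and tab also match the box model in all views (stud top (246,193) in scene, tab top (242,138) in side). Next, the tab.

```bash
python3 -m handwheel '[{"offset":[0,-0.01,-0.014],"rot":[0,0,0]},{"offset":[0,-0.03,-0.041],"rot":[0,0,0]},{"offset":[0,-0.055,-0.075],"rot":[0,0,0]},{"offset":[0,-0.08,-0.108],"rot":[0,0,0]},{"offset":[0.01,-0.094,-0.127],"rot":[0,0,0]},{"offset":[0.03,-0.096,-0.1294],"rot":[0,0,0]},{"offset":[0.04,-0.096,-0.1294],"rot":[0,0,0]},{"offset":[0.04,-0.096,-0.1294],"rot":[0,0,0]}]' 0.045
python3 - <<'E'
from h import *
s=bot.state();M=R.from_quat(s["ee_rot"]).as_matrix();print(M.round(3),s["force"])
print(local([592.7,121.4,105.5]))
f=grab("wrist");save(f,"w5.png")
for z in(80,114):print(proj(f,[592.7,121.4,z]))
E
```

```text
t: 8.95
ee_pos: [590.9, 121.3, 313.1]
ee_rot: [-0.546, -0.449, 0.548, -0.448]
force: [-0.7, -0.9, 0.3]
grip_width: 44.9
[[-0.003  0.981 -0.196]
 [-0.001 -0.196 -0.981]
 [-1.    -0.002  0.002]] [-0.74333543 -0.91359295  0.29452108]
[ 0.0526  0.0023 -0.0008]
[252.23640891 217.59233054]
[252.18971653 240.30548678]
```

View pics/w5.png

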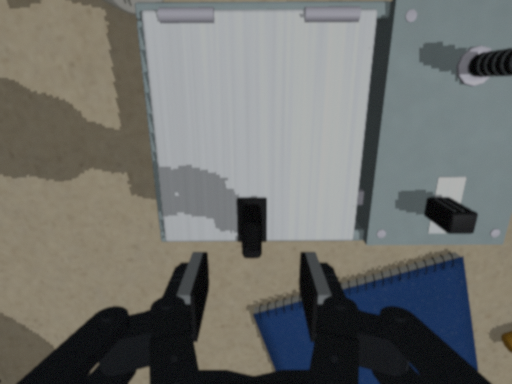

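The tab is centred on column 252 as predicted, so I'll descend and pinch it.

```bash
python3 -m handwheel '[{"offset":[0.015,0.002,-0.0008],"rot":[0,0,0]},{"offset":[0.035,0.002,-0.0008],"rot":[0,0,0]},{"offset":[0.048,0.002,-0.0008],"rot":[0,0,0]},{"offset":[0.0525,0.002,-0.0008],"rot":[0,0,0]},{"offset":[0.0525,0.002,-0.0008],"rot":[0,0,0]},{"offset":[0.0525,0.002,-0.0008],"rot":[0,0,0]}]'
python3 -m handwheel '[{"offset":[0,0,0],"rot":[0,0,0]},{"offset":[0,0,0],"rot":[0,0,0]},{"offset":[0,0,0],"rot":[0,0,0]},{"offset":[0,0,0],"rot":[0,0,0]},{"offset":[0,0,0],"rot":[0,0,0]}]' 0 50
python3 -m handwheel '[{"offset":[-0.002,0,0],"rot":[0,0,0]},{"offset":[-0.004,0.0005,0],"rot":[0,0,0]},{"offset":[-0.006,0.001,0],"rot":[0,0,0]},{"offset":[-0.007,0.001,0],"rot":[0,0,0]},{"offset":[-0.007,0.001,0],"rot":[0,0,0]}]'
```

```text
t: 9.75
ee_pos: [593.6, 121.7, 261.9]
ee_rot: [-0.547, -0.448, 0.547, -0.448]
force: [0.3, -0.4, -0.5]
grip_width: 44.9
t: 10.38
ee_pos: [593.8, 121.8, 262.4]
ee_rot: [0.547, 0.448, -0.547, 0.449]
force: [-1.0, -0.5, 5.3]
grip_width: 11.1
t: 11.0
ee_pos: [595.3, 121.5, 269.0]
ee_rot: [0.547, 0.448, -0.546, 0.449]
force: [6.9, 1.0, -7.7]
grip_width: 11.0
```

```bash
python3 -m handwheel '[{"offset":[-0.002,0.0005,0],"rot":[0,0,0]},{"offset":[-0.004,0.001,0],"rot":[0,0,0]},{"offset":[-0.004,0.001,0],"rot":[0,0,0]},{"offset":[-0.004,0.001,0],"rot":[0,0,0]}]'
```

```text
t: 11.5
ee_pos: [596.5, 121.2, 272.7]
ee_rot: [0.547, 0.448, -0.546, 0.449]
force: [4.5, 0.5, -6.9]
grip_width: 10.8
```

```bash
python3 -m handwheel '[{"offset":[-0.002,0.0005,0],"rot":[0,0,0]},{"offset":[-0.004,0.0012,0],"rot":[0,0,0]},{"offset":[-0.006,0.002,0],"rot":[0,0,0]},{"offset":[-0.006,0.002,0],"rot":[0,0,0]},{"offset":[-0.006,0.002,0],"rot":[0,0,0]}]'
python3 - <<'E'
from h import *
f=grab("wrist");a=grab("scene")
o=np.zeros((384,800,3),np.uint8);o[:,:512]=cv2.cvtColor(f["p"],cv2.COLOR_RGB2BGR)
i=cv2.cvtColor(a["p"][165:261,155:227],cv2.COLOR_RGB2BGR);o[:384,512:800]=cv2.resize(i,None,fx=4,fy=4,interpolation=cv2.INTER_CUBIC);cv2.imwrite("pics/m6.png",o)
E
```

```text
t: 12.12
ee_pos: [598.6, 120.8, 278.5]
ee_rot: [0.547, 0.448, -0.546, 0.449]
force: [4.8, 1.5, -7.0]
grip_width: 11.3
```

View pics/m6.png

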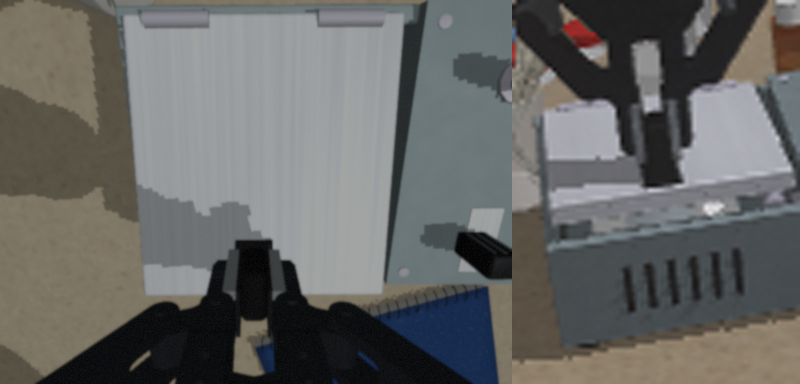

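The cover has clearly risen with only about 7 N (gap at the front visible, no hard stop; the cover front edge has moved well above the box rim). It's free, so the release isn't needed. I'll raise it along its arc.

```bash
python3 -m handwheel '[{"offset":[-0.0047,0.0022,0],"rot":[0,0,0]},{"offset":[-0.0094,0.0045,0],"rot":[0,0,0]},{"offset":[-0.0141,0.0072,0],"rot":[0,0,0]},{"offset":[-0.0188,0.010,0],"rot":[0,0,0]},{"offset":[-0.0233,0.0131,0],"rot":[0,0,0]},{"offset":[-0.0278,0.0164,0],"rot":[0,0,0]},{"offset":[-0.032,0.0199,0],"rot":[0,0,0]},{"offset":[-0.0361,0.0235,0],"rot":[0,0,0]},{"offset":[-0.0361,0.0235,0],"rot":[0,0,0]}]'
python3 - <<'E'
from h import *
s=bot.state();M=R.from_quat(s["ee_rot"]).as_matrix();g=s["ee_pos"]+M[:,0]*155
yaw=np.radians(-11.27);c,n=np.cos(yaw),np.sin(yaw);Rz=np.array([[c,-n],[n,c]])
T=np.array([660.6,-24.2])-Rz@[40,-75];b=Rz.T@(g[:2]-T);print(b,g[2],"rad",np.hypot(67-b[0],g[2]-74),"theta",np.degrees(np.arctan2(g[2]-74,67-b[0]))-15.3,M[:,0].round(3),s["ft_torque"].round(2))
E
```

```text
t: 13.35
ee_pos: [621.7, 116.3, 315.1]
ee_rot: [0.547, 0.448, -0.546, 0.449]
force: [-1.3, 3.0, -3.9]
grip_width: 11.3
[-25.22436832  55.21616561] 160.08843815010317 rad 126.16082313682017 theta 27.729169956005233 [ 0.002 -0.    -1.   ] [0.59 0.54 0.2 ]
```

```bash
python3 -m handwheel '[{"offset":[-0.0037,0.0039,0],"rot":[0,0,0]},{"offset":[-0.0074,0.008,0],"rot":[0,0,0]},{"offset":[-0.011,0.0122,0],"rot":[0,0,0]},{"offset":[-0.0144,0.0165,0],"rot":[0,0,0]},{"offset":[-0.0176,0.021,0],"rot":[0,0,0]},{"offset":[-0.0206,0.0255,0],"rot":[0,0,0]},{"offset":[-0.0236,0.0304,0],"rot":[0,0,0]},{"offset":[-0.0236,0.0304,0],"rot":[0,0,0]},{"offset":[-0.0236,0.0304,0],"rot":[0,0,0]}]'
python3 - <<'E'
from h import *
s=bot.state();M=R.from_quat(s["ee_rot"]).as_matrix();g=s["ee_pos"]+M[:,0]*155
yaw=np.radians(-11.27);c,n=np.cos(yaw),np.sin(yaw);Rz=np.array([[c,-n],[n,c]])
T=np.array([660.6,-24.2])-Rz@[40,-75];b=Rz.T@(g[:2]-T);print(b,g[2],"rad",np.hypot(67-b[0],g[2]-74),"theta",np.degrees(np.arctan2(g[2]-74,67-b[0]))-15.3)
cp=np.append(Rz@[40,-75]+T,128)
a=grab("scene");d=grab("side");print([proj(x,cp) for x in(a,d)])
cr=lambda f,x,y,w,h,k:cv2.resize(cv2.cvtColor(f["p"][y:y+h,x:x+w],cv2.COLOR_RGB2BGR),None,fx=k,fy=k,interpolation=cv2.INTER_CUBIC)
cv2.imwrite("pics/m7.png",np.hstack([cr(a,150,110,190,150,2.6),cr(d,225,105,115,150,2.6)]))
E
```

```text
t: 14.48
ee_pos: [651.9, 110.3, 339.0]
ee_rot: [0.548, 0.447, -0.546, 0.449]
force: [1.0, 3.8, -8.6]
grip_width: 10.6
[ 5.68589164 55.2969387 ] 183.98438892362554 rad 125.92055309068617 theta 45.5612030548442
[array([240.27984356, 168.9731695 ]), array([281.4720902, 161.1086962])]
```

View pics/m7.png

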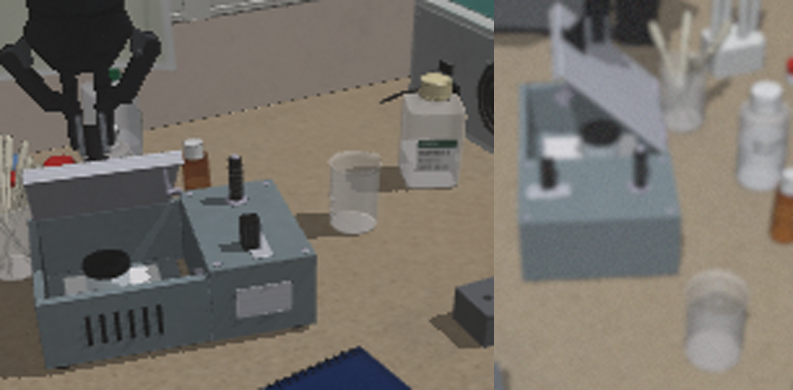

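The cover stands at about 45° in both views. The pin cap is at about (240,170) in scene, where home predicts (240,169), and the beaker and bottle are still in place. Handing in.

```bash
python3 -c "
from cell import bot
s=bot.state();print(s['t'],s['force'],s['grip_width']);print(bot.finish_job())"
```

```text
14.575 [ 1.77302509  3.8876926  -8.94334708] 10.884219576863412
the job is handed in; nothing more can be done
None
```

The job is done and handed in at about 14.6 s on the robot's clock, with the gripper still holding the cover open.

- **Pin:** I took it from the holder and pushed it into the terminal until it met a firm 23 N stop at the expected shoulder height, then let go. Its cap then sat within about a pixel of where a fully home pin should appear.
- **Cover:** I tried it only after releasing the pin. It rose past the 6 mm catch point with about 7 N and no hard stop, so it was not caught and I left the release slide alone.
- **Final position:** I raised the cover along its arc and finished holding it at about 45.6 degrees, worked out from the tool pose.

The last pictures show the cover open, the pin still home, and the beaker and cream-capped bottle standing where they were. Two readings were slightly off:

- **Lifting force:** about 7 N during the trial and 9 N at the end, a little above the stated 2 to 6 N.
- **Box corner:** one back corner of the box appeared about 4 pixels from its predicted place. The terminal, stud and tab all matched, so I did not pursue it.

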